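# Run the filler plug back into the vacuum pump

### The arm

A 7-joint arm with a two-finger parallel gripper is mounted at the origin on the work surface. World frame = base frame: x ahead of the robot, y to its left, z up, the work surface at z = 0. Lengths are in m, angles in rad, forces in N, time in s.
With the tool pointing down it reaches from about 0.4 to 0.85 m from the base axis. Payload 10.4 kg.
Tool frame: the origin (TCP) lies midway between the tips of the shut fingers; the grasp point (between the pads) lies 19 mm behind it; z points along the fingers, y is the line along which they close (so a half turn about z gives the same grasp; the last joint's range is limited). The gripper opens to 87 mm and grips with 3 to 60 N. Pads are 19 mm wide; open, the fingers measure 117 mm over their backs; the gripper's body (75 mm by 190 mm) begins 51 mm behind the grasp point.
Start: joints at [-1.264, 0.332, -0.065, 1.46, 0.022, 1.35, -0.088], TCP at [0.202, 0.591, 0.223] pointing down, gripper open.
Joint ranges: [-2.6, 2.6], [-0.5, 2.12], [-1.47, 1.34], [0.16, 2.42], [-1.27, 4.41], [0.06, 2.06], [-2.6, 2.6]. Speed limits (rad/s): [2.22, 2.22, 2.79, 2.79, 3.14, 3.14, 3.14].

### API

Orientations are given as a unit quaternion [x, y, z, w].
In Python, from bench import r gives the robot as it stands.
- The arm moves only by the tool apply_moves, never from a script. Its argument "steps" is a list of rows, each a list of 7 numbers: the turn, a rotation vector about the tool's x, y, z in rad, then the shift along the tool's x, y, z in mm, then the opening, from -1 (shut) to 1 (fully open). In form: [[ax, ay, az, x, y, z, claw], ...]. A call has 1 to 20 rows; each row is the pose to reach, as a shift and turn from the pose commanded when the call began, along the tool's axes at that moment; what a row does not reach only later rows make up. A row lasts 1/12 s, in which the tool goes at most 41.7 mm and 7.16 degrees, less where a joint would pass 70% of its speed; a pose out of reach is approached as far as the arm can. A call with a gripper value outside its range is refused whole. The fingers move at their own pace and stop on an object; "force" is the grip in N (left out, the last holds). Time passes only in rows, so rows that repeat a pose let the fingers close. It gives the time, the measured TCP pose, the force, the opening and the grip force at its end, in the units of the state.
- r.read_state(): the state, without advancing time (a new reading comes with each control period).
- r.camera(name): name is "scene" or "side" or "wrist"; returns a dict with "pixels" (420x560x3 uint8, red, green, blue), "z_map" (420x560 float32, m along the optical axis (not along the pixel's ray), 0 where there is no reading), "fovy" (degrees; the focal length in pixels is half the picture's height over the tangent of half this angle, whatever the lens; pixels are square), "cx", "cy" (the principal point, pixels), "position" and "orientation" of the camera in the world. Camera axes: x right, y down, z forward; pixel columns grow to the right and rows downward; lengths in m; the calibration is good to about 2 mm. A picture is of the moment at which its call begins.
- r.close_job(): hands the job in; it is judged then, once.
The state is a dict: "time": time; "joint_positions": joint angles; "joint_vel": joint speeds; "joint_torque": joint torques, N m; "ee_pos": TCP position; "eef_rot": TCP orientation; "ft_force": force on the tool from outside, world axes, zero at the start; "torque": the same for the moment, N m; "width": finger opening in m; "grip_force": force on a finger pad.
Only numpy, scipy, OpenCV 4.12 (cv2) and the standard library are available. Lean on these libraries where they do the work, as an engineer would, in place of code of your own. Each camera call takes 0.05 s, during which the arm holds its last target. There are 200 camera calls.

### The job

The vacuum pump has been topped up with oil: pick the red filler plug out of the drip tray and stand it upright in the pump's brass filler mouth. Under light pressure turn it backwards (anticlockwise) until it rides up and drops into the thread start, then run it in clockwise, straight and never forced, until its head sits flush on the brass mouth, just snug and no tighter. Let go, and leave everything else where it is.

Things in the scene. Friction and masses are not known exactly. Their poses are not given: they have to be found in the camera images.
- plug: Red plastic filler plug, upright, 42 mm tall, about 90 g, round about its z axis. Origin at the centre of its underside (nose), z up. Tapered nose 24 mm wide below, shank 33 mm across up to z = 20 mm, then a knurled round head 52 mm across from z = 20 to 42 mm; the flat under the head seats on the mouth. At the start it stands in the drip tray, whose floor is 3 mm above the bench.
- grip (a point): Point on the plug's axis 33 mm above its origin, half way up the part of the head to be gripped on its sides. A plug held a little off centre, or over a slightly misjudged mouth, is pushed against the side of the neck as it turns: yield to sideways forces of more than a few N.
- ridges (a point): Point on the plug's axis 8 mm above its origin, level with the low ends of its three thread ridges (39 mm across, each a sixth of a turn long). Right-hand thread, three starts: clockwise from above goes in, 19.2 mm a turn (3.06 mm a radian), turning freely (under 0.1 N m) until the head is down; then 0.2 to 0.4 N m is snug, 1 N m too tight. Bearing over 50 N on the thread damages it.
- pump: Oil-sealed vacuum pump, heavy, fixed to the bench: grey oil case 116 x 146 mm, 150 mm high, with a blue finned motor behind it (to the pump's +x) reaching 355 mm from the origin; steel suction port 72 mm along +x and 30 mm along +y, 174 mm high. Origin on the bench under the axis of the filler mouth, z up.
- handle (a point): Middle of the pump's black carrying handle over the motor, 175 mm along the pump's +x from the filler mouth; a 16 mm bar, 120 mm long along x, top 208 mm above the bench.
- mouth (a point): Centre of the rim of the pump's brass filler mouth, 168 mm above the bench: an upright brass neck 48 mm across outside, 42 mm inside, 18 mm proud of the oil case. z up; its x and y say nothing of where the thread starts lie: that differs each time and can only be felt. Screwed home, the plug's origin lies 20 mm below the rim, its head sits on the rim and it stops turning.
- thread (a point): On the mouth's axis, 4 mm below the rim, level with the square-cut thread starts. Stood in the mouth, the plug lands on the thread with its origin 9.1 to 14.7 mm below the rim. Turned anticlockwise under 3 to 8 N it climbs 3.06 mm a radian to 9.1 mm, then drops 5 mm into the start (every third of a turn). From there clockwise it is home in 2 rad. Play: 1 mm sideways, 0.6 mm up and down.
- tray: Shallow steel drip tray 260 x 180 mm, walls 15 mm high, fixed. Origin under its centre.
- hexplug: Bystander: small brass hexagon drain plug, 30 mm wide, 24 mm tall, standing in the tray. Origin at its underside.
- washer: Bystander: flat copper sealing washer, 42 mm across, 5 mm thick, lying in the tray. Origin at the centre of its underside.
- flask: Bystander: white steel drinking flask, 72 mm across, 244 mm tall with its wire bail. Origin at its underside.
- model: Bystander: white plaster model, a disc 140 mm across with an upright stem 42 mm thick, 105 mm tall. Origin at its underside.
- oil: Bystander: amber oil bottle, 72 mm across, 200 mm tall. Origin at its underside.
- scraper: Bystander: scraper with a wooden handle, 200 mm long, lying on the bench. Origin about its middle.
- beaker: Bystander: white plastic beaker, 84 mm across, 100 mm tall. Origin at its underside.
Not all that is in view belongs to the job. Of the things that look like the plug, the middle-sized one is meant.

How it is judged:
On the way, in this order (a step that is already met when the one before it is completed fails the run):
1. the plug, upright in the mouth and pressing on the thread, is backed up onto the crest of a thread start: its origin 8.6 to 9.9 mm below the rim (z of plug in the frame of mouth between -0.0099 and -0.0086 m and horizontal distance between plug and mouth below 0.003 m and angle between plug's own z axis and vertical below 0.08 rad and contact force between plug and pump above 0.3 N), for 0.02 s.
2. it has dropped off the crest into the thread start: its origin 13.2 to 15.5 mm below the rim (z of plug in the frame of mouth between -0.0155 and -0.0132 m and horizontal distance between plug and mouth below 0.003 m and angle between plug's own z axis and vertical below 0.08 rad), for 0.05 s.
At the end, for the whole second after the job is handed in: The plug is screwed home in the brass mouth: the ring under its head no more than 0.8 mm above the rim, upright within 0.04 rad, centred within 3 mm, at rest and let go (z of plug in the frame of mouth below -0.0192 m and horizontal distance between plug and mouth below 0.003 m and angle between plug's own z axis and vertical below 0.04 rad and linear speed of plug below 0.01 m/s); the robot touches nothing.
It fails at once if the plug is forced: before its head is down it bears on the pump with more than 50 N (z of plug in the frame of mouth above -0.0192 m and contact force between plug and pump above 50 N).
It fails at once if the plug is overtightened: it bears on the pump with more than 300 N (about 1 N m) (contact force between plug and pump above 300 N).
It fails at once if the plug is cross-threaded: leaning more than 0.1 rad with its ridges in the mouth (z of plug in the frame of mouth below -0.0086 m and horizontal distance between plug and mouth below 0.015 m and angle between plug's own z axis and vertical above 0.1 rad).
It fails at once if something else on the bench or in the tray is shifted by more than 3 cm (distance of any of hexplug, washer, flask, model, oil, scraper, beaker from where it was at the start of the episode above 0.03 m).
It also fails if it takes over 64 s, if anything falls off the work surface, if the arm or the gripper's body presses on something with over 40 N, if the wrist force passes 120 N, or if a joint passes its speed limit or range.

## Working session

There is one attempt and no reset: what is moved stays moved. The work goes in short steps, Python scripts to look and compute and a tool call to move; the robot and the scene stay as the last step left them, time stands still between calls to the robot, and variables do not carry over. Pictures are saved under pics/ and viewed, at most 10 in all, crops included, and the job is handed in when it is done.

Besides the shell and the picture viewer there is one more tool, called after "Request:" as a command line: name --pt "numbers of a row" for each row, then --argument value for the rest. apply_moves: Moves the arm, as the interface text tells. Its arguments: {"type":"object","properties":{"steps":{"type":"array","items":{"type":"array","items":{"type":"number"}}},"force":{"type":"number"}},"required":["steps"]}

```bash
mkdir -p pics
cat > h.py <<'E'
import numpy as np, cv2
from scipy.spatial.transform import Rotation as R
from bench import r
def cam(n):
    c=r.camera(n); c['f']=c['pixels'].shape[0]/2/np.tan(np.radians(c['fovy'])/2); c['R']=R.from_quat(c['orientation']).as_matrix(); return c
def ray(c,u,v):
    return c['R']@np.array([(u-c['cx'])/c['f'],(v-c['cy'])/c['f'],1.])
def onplane(c,u,v,z):
    d=ray(c,u,v); p=np.array(c['position']); return p+d*(z-p[2])/d[2]
def cloud(c):
    h,w=c['z_map'].shape; v,u=np.mgrid[:h,:w]
    d=np.stack([(u-c['cx'])/c['f'],(v-c['cy'])/c['f'],np.ones((h,w))],-1)*c['z_map'][...,None]
    return d@c['R'].T+np.array(c['position'])
def save(c,n): cv2.imwrite('pics/'+n,cv2.cvtColor(c['pixels'],cv2.COLOR_RGB2BGR))
E
python3 - <<'E'
from h import *
s=r.read_state(); print(s)
ims=[]
for n in ['scene','side','wrist']:
    c=cam(n); save(c,n+'0.png'); np.savez('pics/'+n+'0.npz',**{k:c[k] for k in c}); print(n,c['position'],c['R'].round(2).tolist(),c['f'])
E
```

```text
{'time': 0.0, 'joint_positions': array([-1.26362135,  0.33284691, -0.06465771,  1.46093269,  0.02157299,
        1.34989658, -0.08849319]), 'joint_vel': array([ 1.17906688e-03, -3.43261953e-04,  7.73987061e-04,  1.41422925e-03,
        5.15622869e-04,  2.06182034e-04,  3.78342751e-05]), 'joint_torque': array([ 1.03846105e-04, -6.23257542e+01,  2.45986402e-02, -3.89905357e+01,
       -6.14752946e-02,  3.93628352e-02,  1.53298884e-04]), 'ee_pos': array([0.20229076, 0.5909532 , 0.22177353]), 'eef_rot': array([ 1.64150334e-01,  9.86435089e-01, -6.89144438e-04, -8.81916713e-05]), 'ft_force': array([ 0.12054326, -0.59426138,  0.03267736]), 'torque': array([-0.06432041, -0.0236084 ,  0.03408439]), 'grip_force': 0.0, 'width': 0.0870924750265688}
scene [ 1.53893873 -0.05397581  0.96216481] [[0.01, 0.63, -0.78], [1.0, 0.0, 0.02], [0.02, -0.78, -0.63]] 505.1872303322313
side [ 0.23850193 -0.78536154  0.99265549] [[0.94, -0.25, 0.24], [-0.34, -0.68, 0.65], [0.0, -0.69, -0.73]] 418.89898799767815
wrist [0.13626707 0.61455984 0.38446907] [[0.32, 0.91, 0.24], [0.95, -0.31, -0.08], [-0.0, 0.26, -0.97]] 375.47220441166456
```

View pics/scene0.png

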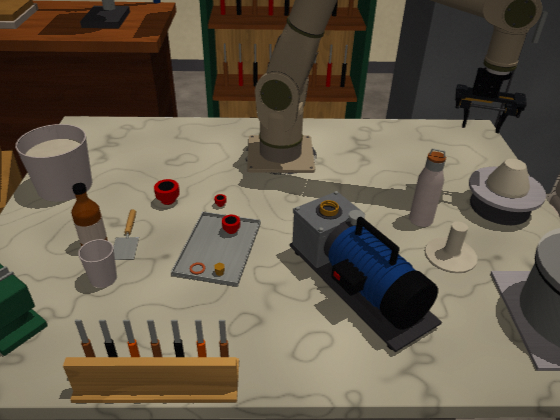

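View pics/side0.png

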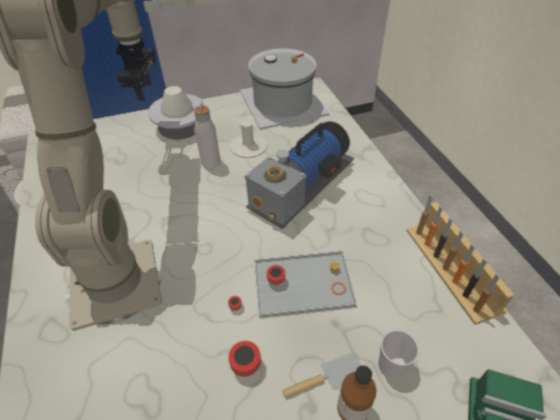

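The scene view shows three red plugs. The middle-sized one stands in the tray at scene (231,223) and side (276,274), and the brass mouth is at scene (330,208) and side (275,174). Next I'll measure both.

Run:
```python
from h import *
for n,pb,mb in [('scene',(231,223),(330,208)),('side',(276,274),(275,174))]:
    c=dict(np.load(f'pics/{n}0.npz')); P=cloud(c); hsv=cv2.cvtColor(c['pixels'],cv2.COLOR_RGB2HSV)
    v,u=np.mgrid[:420,:560]
    red=((hsv[...,0]<6)|(hsv[...,0]>174))&(hsv[...,1]>150)&(hsv[...,2]>60)
    near=lambda p,k:(abs(u-p[0])<k)&(abs(v-p[1])<k)
    zp=near(pb,18)&(P[...,2]>.035)&(P[...,2]<.06)
    m=zp; q=P[m]; print(n,'plug n',m.sum(),'z',np.percentile(q[:,2],[5,50,90]),)
    top=q[q[:,2]>.041]; (cx,cy),rad=cv2.minEnclosingCircle(top[:,:2].astype(np.float32)); print('  top circle',cx,cy,rad,top.mean(0))
    # silhouette top ellipse on plane .045
    br=near(mb,22)&(P[...,2]>.160)&(P[...,2]<.176)
    q=P[br]; (cx,cy),rad=cv2.minEnclosingCircle(q[:,:2].astype(np.float32)); print('  mouth',br.sum(),cx,cy,rad,np.percentile(q[:,2],[5,50,95]))
    # color brass top
    b=near(mb,22)&(hsv[...,0]>10)&(hsv[...,0]<32)&(hsv[...,1]>110)
    cs=max(cv2.findContours(b.astype(np.uint8),0,1)[0],key=cv2.contourArea)[:,0]
    pts=np.array([onplane(c,a,bb,.168)[:2] for a,bb in cs],np.float32); print('  brass',cv2.minEnclosingCircle(pts), pts.min(0),pts.max(0))
    # grey top of the case & handle direction
    blk=P[(P[...,2]>.198)&(P[...,2]<.212)&(P[...,0]>.4)&(P[...,0]<1)&(abs(P[...,1])<.4)&(hsv[...,2]<70)]
    print('  handle',len(blk),blk.mean(0) if len(blk) else 0)
    crop=cv2.resize(c['pixels'][min(pb[1],mb[1])-50:max(pb[1],mb[1])+50,min(pb[0],mb[0])-50:max(pb[0],mb[0])+70],None,fx=3,fy=3,interpolation=2); print(crop.shape)
    cv2.imwrite(f'pics/crop_{n}.png',crop[:600,:800,::-1])
```

```text
scene plug n 220 z [0.03668415 0.04503588 0.04805592]
  top circle 0.42839813232421875 -0.1488240510225296 0.028056800365447998 [ 0.42954215 -0.14813609  0.04558894]
  mouth 164 0.5344110727310181 0.13296568393707275 0.04958900064229965 [0.16086706 0.16661499 0.17416461]
  brass ((0.5250312089920044, 0.11314816772937775), 0.03402791544795036) [0.4919567  0.08587378] [0.5582979  0.13665338]
  handle 325 [0.66934626 0.2067215  0.20563944]
(345, 657, 3)
side plug n 276 z [0.03857758 0.04542044 0.04802423]
  top circle 0.42514535784721375 -0.15321986377239227 0.0267935860902071 [ 0.42466874 -0.15407826  0.04563732]
  mouth 162 0.5479549169540405 0.13372927904129028 0.06780271977186203 [0.1608427  0.1676579  0.17480016]
  brass ((0.5108673572540283, 0.09996752440929413), 0.027430180460214615) [0.4877981  0.07298344] [0.5336393  0.12723449]
  handle 111 [0.65914604 0.19712746 0.20481384]
(600, 363, 3)
```

View pics/crop_scene.png

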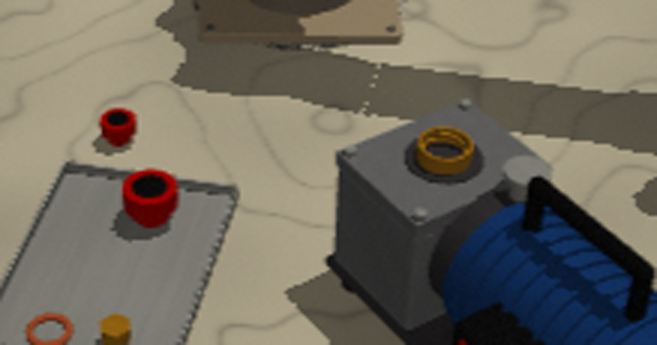

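Request:
apply_moves --pt "0 0 0.1 0 0 -40 1" --pt "0 0 0.2 -20 -20 -80 1" --pt "0 0 1.75 -454 -358 -80 1" --pt "0 0 1.75 -454 -358 -80 1" --pt "0 0 1.75 -454 -358 -80 1" --pt "0 0 1.75 -454 -358 -80 1" --pt "0 0 1.75 -454 -358 -80 1" --pt "0 0 1.75 -454 -358 -80 1" --pt "0 0 1.75 -454 -358 -80 1" --pt "0 0 1.75 -454 -358 -80 1" --pt "0 0 1.75 -454 -358 -80 1" --pt "0 0 1.75 -454 -358 -80 1" --pt "0 0 1.75 -454 -358 -80 1" --pt "0 0 1.75 -454 -358 -80 1" --pt "0 0 1.75 -454 -358 -80 1" --pt "0 0 1.75 -454 -358 -80 1" --pt "0 0 1.75 -454 -358 -80 1" --pt "0 0 1.75 -454 -358 -80 1" --pt "0 0 1.75 -454 -358 -80 1" --pt "0 0 1.75 -454 -358 -80 1"

```text
time: 1.82
ee_pos: [0.5154, 0.107, 0.3024]
eef_rot: [0.862, 0.507, -0.0, -0.0]
ft_force: [-0.3, 0.1, 0.4]
width: 0.0872
grip_force: 0.0
```

Run:
```python
from h import *
c=cam('wrist'); save(c,'w1.png'); np.savez('pics/w1.npz',**c)
s=r.read_state(); print(s['time'],s['ee_pos'],s['joint_positions'],s['eef_rot'],s['ft_force'],c['position'])
```

```text
1.8667 [0.51548022 0.10692739 0.3024539 ] [-0.74445189  0.07130368  0.48416026  1.61425623 -0.03374255  1.46443188
 -0.76436438] [ 8.61748141e-01  5.07336277e-01 -2.89874475e-05 -2.07530074e-04] [-0.30829018 -0.18197152 -0.64839583] [0.54946692 0.16883673 0.46503464]
```

View pics/w1.png

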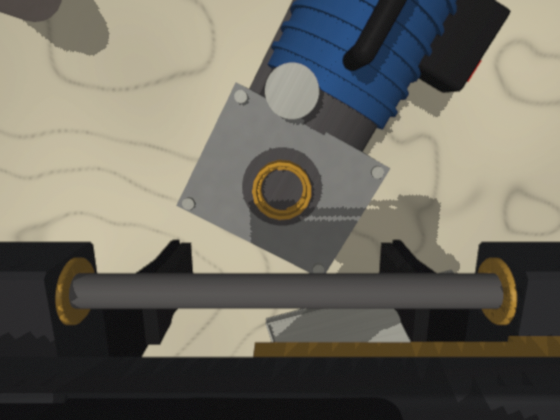

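The mouth ring is at wrist pixel (282,191), clearly visible. I'll fit its rim on the z = 0.168 plane, and then plan the plug approach.

Run:
```python
from h import *
c=dict(np.load('pics/w1.npz')); hsv=cv2.cvtColor(c['pixels'],cv2.COLOR_RGB2HSV)
b=((hsv[...,0]>10)&(hsv[...,0]<32)&(hsv[...,1]>130)).astype(np.uint8)
b[:150]=0;b[232:]=0;b[:,:240]=0;b[:,325:]=0
cs=max(cv2.findContours(b,0,1)[0],key=cv2.contourArea)[:,0]
pts=np.array([onplane(c,a,bb,.168)[:2] for a,bb in cs],np.float32)
print(cv2.minEnclosingCircle(pts),cv2.fitEllipse(pts),cv2.fitEllipse(cs))
P=cloud(c); m=b>0; print(np.percentile(P[m][:,2],[10,50,90]))
# inner hole edge
h=cv2.findContours(b,cv2.RETR_CCOMP,1); 
for k,x in enumerate(h[0]):
    if h[1][0][k][3]>=0 and len(x)>20: print('hole',cv2.fitEllipse(np.array([onplane(c,*p,.168)[:2] for p in x[:,0]],np.float32)))
# wrist camera pose check
s=r.read_state(); T=R.from_quat(s['eef_rot']).as_matrix(); print(T.round(3).tolist())
d=np.array([.427,-.151,.165])-s['ee_pos']; print('to plug tool mm',(T.T@d*1000).round(0))
```

```text
((0.5146411657333374, 0.11303006112575531), 0.024723118171095848) ((0.5145520567893982, 0.11278297752141953), (0.04733521118760109, 0.048454806208610535), 146.35800170898438) ((281.41351318359375, 189.77731323242188), (58.455726623535156, 58.51326370239258), 22.88547134399414)
[0.16007387 0.16650282 0.16892135]
hole ((0.5150226354598999, 0.11362645775079727), (0.03385073319077492, 0.034263838082551956), 86.15779113769531)
[[0.485, 0.874, -0.0], [0.874, -0.485, 0.0], [0.0, -0.0, -1.0]]
to plug tool mm [-268.   48.  137.]
```

Request:
apply_moves --pt "0 0 0.12 -40 7 0 0.6" --pt "0 0 0.25 -80 14 0 0.6" --pt "0 0 0.37 -120 21 0 0.6" --pt "0 0 0.5 -150 28 20 0.6" --pt "0 0 0.62 -180 34 50 0.6" --pt "0 0 0.75 -210 40 80 0.6" --pt "0 0 0.87 -240 44 110 0.6" --pt "0 0 1.0 -268 48 137 0.6" --pt "0 0 1.06 -268 48 137 0.6" --pt "0 0 1.06 -268 48 137 0.6" --pt "0 0 1.06 -268 48 137 0.6"

```text
time: 2.78
ee_pos: [0.4278, -0.1509, 0.1659]
eef_rot: [1.0, 0.003, 0.0, -0.0]
ft_force: [0.5, -1.1, 0.3]
width: 0.0694
grip_force: 0.0
```

Run:
```python
from h import *
c=cam('wrist'); save(c,'w2.png'); np.savez('pics/w2.npz',**c)
s=r.read_state(); print(s['time'],s['ee_pos'],s['joint_positions'],s['eef_rot'],s['ft_force'],s['width'])
hsv=cv2.cvtColor(c['pixels'],cv2.COLOR_RGB2HSV)
red=(((hsv[...,0]<6)|(hsv[...,0]>174))&(hsv[...,1]>150)&(hsv[...,2]>50)).astype(np.uint8)
for x in cv2.findContours(red,0,1)[0]:
    if cv2.contourArea(x)>150:
        pts=np.array([onplane(c,*p,.045)[:2] for p in x[:,0]],np.float32); print(cv2.fitEllipse(x),cv2.minEnclosingCircle(pts),cv2.fitEllipse(pts))
```

```text
2.8333 [ 0.42830033 -0.15060432  0.16628599] [-0.48303914 -0.0473685   0.71537237  1.99919357  0.03299426  1.17705555
 -1.34492441] [ 9.99994105e-01  3.35810274e-03  7.02914866e-04 -1.36772727e-04] [ 0.57545775 -0.33012394 -0.0609049 ] 0.06946077590181916
((328.6037902832031, 328.4964904785156), (36.345767974853516, 39.29247283935547), 156.2228240966797) ((0.3141268193721771, -0.18852511048316956), 0.01968463882803917) ((0.31412187218666077, -0.18784864246845245), (0.03117828629910946, 0.037928447127342224), 104.37586212158203)
((285.90386962890625, 200.08297729492188), (64.22404479980469, 66.68070983886719), 3.4168076515197754) ((0.42699187994003296, -0.15047043561935425), 0.02710804156959057) ((0.42668986320495605, -0.15053923428058624), (0.05001531168818474, 0.05345742776989937), 88.4548110961914)
```

View pics/w2.png

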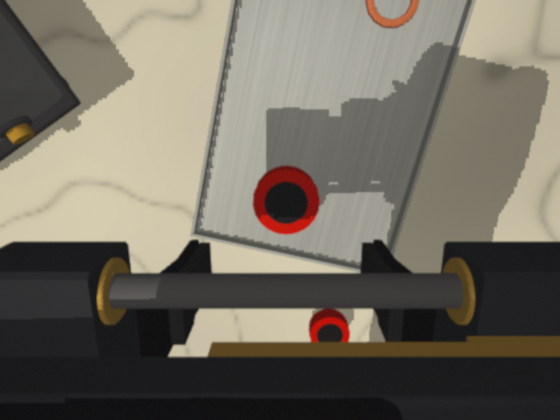

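The plug's head is at wrist pixel (286,199), and the small decoy is at (329,328). I'll refine the plug's x from the depth points.

Run:
```python
from h import *
c=dict(np.load('pics/w2.npz')); P=cloud(c); hsv=cv2.cvtColor(c['pixels'],cv2.COLOR_RGB2HSV)
v,u=np.mgrid[:420,:560]; n=(abs(u-286)<45)&(abs(v-200)<45)
q=P[n]; print(np.percentile(q[q[:,2]>.03][:,2],[5,25,50,75,95]))
for t in (.036,.040,.043):
    m=(n&(P[...,2]>t)).astype(np.uint8); x=max(cv2.findContours(m,0,1)[0],key=cv2.contourArea)
    pts=np.array([onplane(c,*p,.045)[:2] for p in x[:,0]],np.float32); print(t,cv2.minEnclosingCircle(pts),pts.min(0),pts.max(0))
dk=(n&(hsv[...,2]<50)&(P[...,2]>.03)).astype(np.uint8)
x=max(cv2.findContours(dk,0,1)[0],key=cv2.contourArea); pts=np.array([onplane(c,*p,.045)[:2] for p in x[:,0]],np.float32); print('dark',cv2.fitEllipse(pts),np.median(P[dk>0],0))
for vv in range(160,240,4): print(vv,c['pixels'][vv,286],P[vv,286].round(4))
```

```text
[0.04382664 0.04503861 0.04556707 0.04610797 0.04690397]
0.036 ((0.42663806676864624, -0.1498994678258896), 0.027038458734750748) [ 0.4002615  -0.17628905] [ 0.45322457 -0.12410454]
0.04 ((0.42615067958831787, -0.15023662149906158), 0.026550672948360443) [ 0.4002615  -0.17628905] [ 0.45247346 -0.12410454]
0.043 ((0.42600148916244507, -0.1504814475774765), 0.02654265984892845) [ 0.4002615  -0.17628905] [ 0.45174152 -0.12410454]
dark ((0.425571471452713, -0.15046930313110352), (0.031154217198491096, 0.031864844262599945), 171.28953552246094) [ 0.42602817 -0.15057315  0.04595974]
160 [109 108 102] [ 0.4529 -0.1505  0.0041]
164 [106 100  94] [ 0.4493 -0.1505  0.0032]
168 [96 16 14] [ 0.4519 -0.1504  0.0411]
172 [126  20  15] [ 0.4494 -0.1505  0.0453]
176 [125  19  13] [ 0.4461 -0.1505  0.0439]
180 [117  22  18] [ 0.4433 -0.1505  0.0457]
184 [26 26 26] [ 0.4403 -0.1505  0.0463]
188 [25 24 24] [ 0.4372 -0.1505  0.0462]
192 [26 25 26] [ 0.4338 -0.1506  0.0451]
196 [26 26 26] [ 0.4309 -0.1506  0.0465]
200 [24 25 26] [ 0.4275 -0.1506  0.0455]
204 [24 24 23] [ 0.4242 -0.1506  0.0451]
208 [25 24 24] [ 0.421  -0.1507  0.0452]
212 [24 23 24] [ 0.4176 -0.1507  0.0447]
216 [26 27 27] [ 0.4149 -0.1507  0.0466]
220 [37 35 36] [ 0.4113 -0.1507  0.0457]
224 [166  30  24] [ 0.408  -0.1507  0.0457]
228 [196  23  10] [ 0.4043 -0.1508  0.0444]
232 [196  25  14] [ 0.401  -0.1508  0.0447]
236 [163 160 149] [ 0.3831 -0.151   0.0033]
```

Request:
apply_moves --pt "0 0 0 -2 0 40 0.6" --pt "0 0 0 -2 0 80 0.6" --pt "0 0 0 -2 0 115 0.6" --pt "0 0 0 -2 0 135 0.6" --pt "0 0 0 -2 0 145 0.6" --pt "0 0 0 -2 0 148 0.6" --pt "0 0 0 -2 0 148 0.6" --pt "0 0 0 -2 0 148 0.3" --pt "0 0 0 -2 0 148 0.0" --pt "0 0 0 -2 0 148 -0.2" --pt "0 0 0 -2 0 148 -0.4" --pt "0 0 0 -2 0 148 -0.4" --pt "0 0 0 -2 0 148 -0.4" --force 30

```text
time: 3.92
ee_pos: [0.4261, -0.1517, 0.0183]
eef_rot: [1.0, 0.001, 0.001, -0.0]
ft_force: [-1.2, 1.7, 7.6]
width: 0.0514
grip_force: 30.0
```

Run:
```python
from h import *
s=r.read_state(); print(s['time'],s['ee_pos'],s['joint_positions'].round(3),s['eef_rot'],s['ft_force'],s['torque'],s['width'],s['grip_force'])
```

```text
3.9167 [ 0.42612818 -0.15174276  0.01834241] [-0.419  0.228  0.722  2.144 -0.204  0.835 -1.141] [ 9.99999175e-01  9.57846981e-04  8.19062555e-04 -2.48617114e-04] [-1.15223217  1.71576066  7.55608421] [0.19021547 0.40127759 0.03365395] 0.05141965572929563 29.996319925412536
```

Request:
apply_moves --pt "0 0 0 0 0 -10 -0.4" --pt "0 0 0 0 0 -30 -0.4" --pt "0 0 0 0 0 -65 -0.4" --pt "0 0 0 0 0 -105 -0.4" --pt "0 0 0 0 0 -145 -0.4" --pt "0 0 -0.12 0 0 -185 -0.4" --pt "0 0 -0.24 10 -30 -220 -0.4" --pt "0 0 -0.36 22 -66 -230 -0.4" --pt "0 0 -0.48 34 -102 -230 -0.4" --pt "0 0 -0.6 46 -138 -230 -0.4" --pt "0 0 -0.72 58 -174 -230 -0.4" --pt "0 0 -0.84 70 -210 -230 -0.4" --pt "0 0 -0.96 80 -240 -230 -0.4" --pt "0 0 -1.08 87 -260 -230 -0.4" --pt "0 0 -1.2 88 -265 -230 -0.4" --pt "0 0 -1.32 88 -265 -230 -0.4" --pt "0 0 -1.44 88 -265 -230 -0.4" --pt "0 0 -1.5 88 -265 -230 -0.4" --pt "0 0 -1.5 88 -265 -230 -0.4" --pt "0 0 -1.5 88 -265 -230 -0.4"

```text
time: 5.58
ee_pos: [0.5127, 0.113, 0.248]
eef_rot: [0.732, 0.681, 0.0, 0.0]
ft_force: [-0.2, -0.5, -1.2]
width: 0.0512
grip_force: 30.0
```

Run:
```python
from h import *
c=cam('wrist'); save(c,'w3.png'); np.savez('pics/w3.npz',**c)
for n in ('side','scene'):
    d=cam(n); np.savez(f'pics/{n}3.npz',**d)
s=r.read_state(); print(s['time'],s['ee_pos'],s['joint_positions'].round(3),s['eef_rot'],s['ft_force'],s['torque'],s['width'],s['grip_force'])
T=R.from_quat(s['eef_rot']).as_matrix(); print(T.round(3).tolist()); print(T.T@(np.array([.5146,.1129,.2])-s['ee_pos'])*1000)
```

```text
5.7333 [0.51272678 0.11318517 0.24774738] [-0.767  0.09   0.498  1.71  -0.044  1.352 -0.333] [7.31781691e-01 6.81539106e-01 5.85508509e-05 1.48818374e-05] [ 0.59274352  0.21265461 -2.07974337] [-0.12553535  0.04113848 -0.00874454] 0.05146525234416924 29.999848818406463
[[0.071, 0.997, 0.0], [0.997, -0.071, 0.0], [0.0, 0.0, -1.0]]
[-0.15455621  1.88389217 47.74755851]
```

View pics/w3.png

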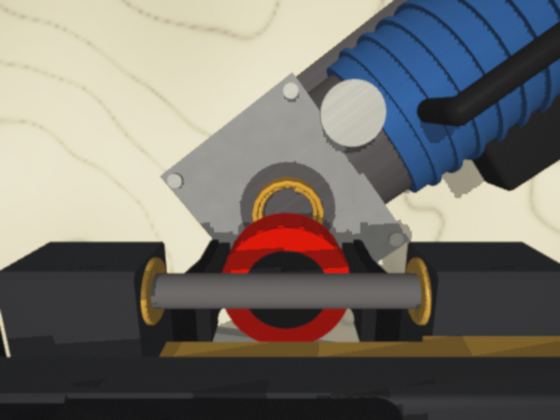

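The plug is held at wrist pixel (286,285), with the ring partly visible behind it at about (288,205). I'll compute how far the plug axis is offset from the mouth in this view.

Run:
```python
from h import *
from scipy.optimize import least_squares
c=dict(np.load('pics/w3.npz')); hsv=cv2.cvtColor(c['pixels'],cv2.COLOR_RGB2HSV)
s=r.read_state(); print(s['time']); zt=s['ee_pos'][2]-.0153+.042
def circ(p,rad=None):
    if rad: f=lambda x:np.hypot(*(p-x[:2]).T)-rad; x0=p.mean(0)
    else: f=lambda x:np.hypot(*(p-x[:2]).T)-x[2]; x0=[*p.mean(0),.025]
    o=least_squares(f,x0,loss='soft_l1',f_scale=.0005); return o.x.round(4),np.abs(o.fun).mean()
red=(((hsv[...,0]<6)|(hsv[...,0]>174))&(hsv[...,1]>150)&(hsv[...,2]>50)).astype(np.uint8)
x=np.vstack([k for k in cv2.findContours(red,0,1)[0]if len(k)>20])[:,0]
low=x[(x[:,1]>312)&(x[:,1]<345)]
low=low[[abs(a[0]-286)>0 and (np.hypot(a[0]-286,a[1]-285)>50) for a in low]]
p=np.array([onplane(c,*a,zt)[:2] for a in low]); print('plug low arc',len(p),circ(p,.026),circ(p))
dk=((hsv[...,2]<50)).astype(np.uint8)
ins=[a for a in x if 30<np.hypot(a[0]-286,a[1]-290)<45 and not 272<a[1]<310]
p=np.array([onplane(c,*a,zt)[:2] for a in ins]); print('dark',len(p),circ(p,.0157),circ(p))
br=((hsv[...,0]>10)&(hsv[...,0]<32)&(hsv[...,1]>130)).astype(np.uint8); br[:160]=0; br[225:]=0; br[:,:240]=0; br[:,335:]=0
k=max(cv2.findContours(br,0,1)[0],key=cv2.contourArea)[:,0]
cx,cy=288,212
out=np.array([a for a in k if np.hypot(a[0]-cx,a[1]-cy)>31 and a[1]<212]); p=np.array([onplane(c,*a,.168)[:2] for a in out]); print('mouth',len(p),circ(p,.024),circ(p))
T=R.from_quat(s['eef_rot']).as_matrix()
# side/scene: red held plug vs TCP
for n in('side','scene'):
    d=dict(np.load(f'pics/{n}3.npz')); P=cloud(d)
    q=P[(np.hypot(P[...,0]-.514,P[...,1]-.113)<.035)&(P[...,2]>.155)&(P[...,2]<.3)]
    h=cv2.cvtColor(d['pixels'],cv2.COLOR_RGB2HSV); rd=((h[...,0]<6)|(h[...,0]>174))&(h[...,1]>150)&(h[...,2]>50)&(np.hypot(P[...,0]-.514,P[...,1]-.113)<.05)&(P[...,2]>.2)
    q=P[rd]; print(n,len(q),np.percentile(q,[2,50,98],axis=0).round(4).tolist() if len(q) else '')
```

```text
5.7333
plug low arc 123 (array([0.5129, 0.114 ]), np.float64(0.0007639531160205754)) (array([0.513 , 0.1171, 0.0285]), np.float64(0.0006748532473181098))
dark 158 (array([0.5126, 0.1128]), np.float64(0.0013117219845075801)) (array([0.5127, 0.1124, 0.017 ]), np.float64(9.981849049906564e-05))
mouth 97 (array([0.5141, 0.1139]), np.float64(0.0005042226955837309)) (array([0.5142, 0.1154, 0.0227]), np.float64(0.00023523243938855653))
side 149 [[0.4877, 0.0837, 0.2448], [0.5055, 0.0919, 0.2719], [0.5329, 0.1263, 0.2768]]
scene 66 [[0.5181, 0.0896, 0.241], [0.5331, 0.1, 0.263], [0.5467, 0.1343, 0.2724]]
```

Request:
apply_moves --pt "0 0 0 0 1.7 20 -0.4" --pt "0 0 0 0 1.7 40 -0.4" --pt "0 0 0 0 1.7 52 -0.4" --pt "0 0 0 0 1.7 60 -0.4" --pt "0 0 0 0 1.7 66 -0.4" --pt "0 0 0 0 1.7 70 -0.4" --pt "0 0 0 0 1.7 70 -0.4" --pt "0 0 0 0 1.7 70 -0.4"

```text
time: 6.4
ee_pos: [0.5148, 0.1133, 0.178]
eef_rot: [0.731, 0.682, 0.0, 0.0]
ft_force: [-0.2, 0.6, -0.9]
width: 0.0515
grip_force: 30.0
```

```bash
cat > st.py <<'E'
from h import *
s=r.read_state(); print(s['time'].__round__(2),s['ee_pos'].round(5),'q7',s['joint_positions'][6].round(3),s['eef_rot'].round(4),'F',s['ft_force'].round(2),'M',s['torque'].round(3),s['width'].round(4),s['grip_force'].round(1),'depth',((.168-(s['ee_pos'][2]-.0153))*1000).round(2),'yaw',R.from_quat(s['eef_rot']).as_matrix()[:2,0])
E
python3 st.py
```

```text
Traceback (most recent call last):
  File "st.py", line 2, in <module>
    s=r.read_state(); print(s['time'].__round__(2),s['ee_pos'].round(5),'q7',s['joint_positions'][6].round(3),s['eef_rot'].round(4),'F',s['ft_force'].round(2),'M',s['torque'].round(3),s['width'].round(4),s['grip_force'].round(1),'depth',((.168-(s['ee_pos'][2]-.0153))*1000).round(2),'yaw',R.from_quat(s['eef_rot']).as_matrix()[:2,0])
                                                                                                                                                                                        ^^^^^^^^^^^^^^^^
AttributeError: 'float' object has no attribute 'round'
```

Request:
apply_moves --pt "0 0 0 0 0 1 -0.4" --pt "0 0 0 0 0 2 -0.4" --pt "0 0 0 0 0 3 -0.4" --pt "0 0 0 0 0 3.5 -0.4" --pt "0 0 0 0 0 3.5 -0.4"

```text
time: 6.82
ee_pos: [0.5145, 0.1131, 0.174]
eef_rot: [0.731, 0.682, -0.0, 0.0]
ft_force: [-0.5, -0.7, -0.7]
width: 0.0513
grip_force: 30.0
```

```bash
sed -i "s/s\['width'\].round(4),s\['grip_force'\].round(1)/s['width'],s['grip_force']/; s/s\['time'\].__round__(2)/s['time']/" st.py; python3 st.py
```

```text
6.8167 [0.51452 0.11311 0.17401] q7 -0.303 [ 0.7311  0.6823 -0.      0.    ] F [-0.5  -0.69 -0.75] M [-0.319  0.078 -0.034] 0.05132697369577394 29.999868320301175 depth 9.29 yaw [0.06902172 0.99761516]
```

Request:
apply_moves --pt "0 0 0 0 0 0.7 -0.4" --pt "0 0 0 0 0 1.4 -0.4" --pt "0 0 0 0 0 2 -0.4" --pt "0 0 0 0 0 2 -0.4"

```text
time: 7.15
ee_pos: [0.5144, 0.1131, 0.1719]
eef_rot: [0.731, 0.682, -0.0, -0.0]
ft_force: [-0.5, -0.5, 0.1]
width: 0.0514
grip_force: 30.0
```

```bash
python3 st.py
```

```text
7.15 [0.51443 0.11315 0.17186] q7 -0.302 [ 7.311e-01  6.822e-01 -1.000e-04 -1.000e-04] F [-0.46 -0.54  0.08] M [-0.366  0.149  0.005] 0.05137307633234541 29.999972144141793 depth 11.44 yaw [0.06907648 0.99761137]
```

Request:
apply_moves --pt "0 0 0 0 0 0.7 -0.4" --pt "0 0 0 0 0 1.4 -0.4" --pt "0 0 0 0 0 1.4 -0.4"

```text
time: 7.4
ee_pos: [0.5145, 0.1132, 0.1705]
eef_rot: [0.731, 0.682, -0.0, -0.0]
ft_force: [-0.3, -2.1, -0.9]
width: 0.0514
grip_force: 30.0
```

```bash
python3 st.py
```

```text
7.4 [0.51447 0.11317 0.17047] q7 -0.301 [ 7.311e-01  6.823e-01 -1.000e-04 -0.000e+00] F [-0.32 -2.11 -0.9 ] M [-0.446  0.21  -0.043] 0.05144300467492669 29.999941550195217 depth 12.83 yaw [0.06892966 0.99762152]
```

Request:
apply_moves --pt "0 0 0 0 0 0.7 -0.4" --pt "0 0 0 0 0 1.4 -0.4" --pt "0 0 0 0 0 1.4 -0.4"

```text
time: 7.65
ee_pos: [0.5146, 0.1131, 0.1701]
eef_rot: [0.731, 0.682, 0.0, -0.0]
ft_force: [-5.0, -2.2, 8.7]
width: 0.0513
grip_force: 30.0
```

```bash
python3 st.py
```

```text
7.65 [0.51456 0.11312 0.17006] q7 -0.301 [ 7.311e-01  6.822e-01  2.000e-04 -1.000e-04] F [-4.95 -2.18  8.72] M [-0.722  1.161  0.008] 0.05130767218314031 29.996137702837586 depth 13.24 yaw [0.06912531 0.99760787]
```

Request:
apply_moves --pt "0 0 0 0 -0.4 -0.4 -0.4" --pt "0 0 -0.1 0 -0.4 -0.7 -0.4" --pt "0 0 -0.2 0 -0.4 -1.0 -0.4" --pt "0 0 -0.3 0 -0.4 -1.3 -0.4" --pt "0 0 -0.4 0 -0.4 -1.6 -0.4" --pt "0 0 -0.4 0 -0.4 -1.6 -0.4"

```text
time: 8.15
ee_pos: [0.5146, 0.1127, 0.1713]
eef_rot: [0.579, 0.815, 0.0, 0.0]
ft_force: [-0.6, -3.4, 4.3]
width: 0.0509
grip_force: 30.0
```

```bash
python3 st.py
```

```text
8.15 [0.51458 0.11273 0.17129] q7 0.097 [5.793e-01 8.151e-01 2.000e-04 4.000e-04] F [-0.65 -3.45  4.31] M [-0.826  0.217 -0.063] 0.05085744347212954 29.996048938483 depth 12.01 yaw [-0.32879392  0.94440161]
```

Request:
apply_moves --pt "0 0 -0.1 -0.3 0 -0.3 -0.4" --pt "0 0 -0.2 -0.3 0 -0.6 -0.4" --pt "0 0 -0.3 -0.3 0 -0.9 -0.4" --pt "0 0 -0.4 -0.3 0 -1.2 -0.4" --pt "0 0 -0.5 -0.3 0 -1.5 -0.4" --pt "0 0 -0.5 -0.3 0 -1.5 -0.4"

```text
time: 8.65
ee_pos: [0.5144, 0.1127, 0.1727]
eef_rot: [0.361, 0.933, 0.0, 0.0]
ft_force: [-3.3, -3.2, 5.4]
width: 0.0513
grip_force: 30.0
```

```bash
python3 st.py
```

```text
8.65 [0.51444 0.11269 0.17272] q7 0.588 [3.610e-01 9.326e-01 1.000e-04 2.000e-04] F [-3.3  -3.19  5.42] M [-0.827  0.523 -0.011] 0.051263030155431794 29.996567219495773 depth 10.58 yaw [-0.73931821  0.67335614]
```

Request:
apply_moves --pt "0 0 -0.08 0 -0.4 -0.25 -0.4" --pt "0 0 -0.16 0 -0.4 -0.5 -0.4" --pt "0 0 -0.24 0 -0.4 -0.7 -0.4" --pt "0 0 -0.32 0 -0.4 -0.95 -0.4" --pt "0 0 -0.32 0 -0.4 -0.95 -0.4"

```text
time: 9.07
ee_pos: [0.5142, 0.1126, 0.1736]
eef_rot: [0.209, 0.978, 0.0, 0.0]
ft_force: [-1.3, -3.6, 5.4]
width: 0.051
grip_force: 30.0
```

```bash
python3 st.py
```

```text
9.0667 [0.51423 0.1126  0.17358] q7 0.901 [2.093e-01 9.779e-01 2.000e-04 3.000e-04] F [-1.34 -3.63  5.44] M [-0.735  0.299  0.061] 0.05102331867336015 29.997433349490166 depth 9.72 yaw [-0.91240961  0.40927796]
```

Request:
apply_moves --pt "0 0 -0.05 -0.1 -0.3 -0.15 -0.4" --pt "0 0 -0.1 -0.1 -0.3 -0.3 -0.4" --pt "0 0 -0.15 -0.1 -0.3 -0.45 -0.4" --pt "0 0 -0.15 -0.1 -0.3 -0.45 -0.4"

```text
time: 9.4
ee_pos: [0.5142, 0.1125, 0.1739]
eef_rot: [0.136, 0.991, 0.0, 0.0]
ft_force: [1.0, -2.6, 3.9]
width: 0.0515
grip_force: 30.0
```

```bash
python3 st.py
```

```text
9.4 [0.51424 0.11251 0.17393] q7 1.047 [1.365e-01 9.906e-01 2.000e-04 4.000e-04] F [ 1.01 -2.58  3.86] M [-0.576  0.017  0.003] 0.05147666180231717 29.9980135448277 depth 9.37 yaw [-0.96275614  0.27037052]
```

Request:
apply_moves --pt "0 0 -0.04 0 -0.2 -0.1 -0.4" --pt "0 0 -0.08 0 -0.2 -0.2 -0.4" --pt "0 0 -0.12 0 -0.2 -0.25 -0.4" --pt "0 0 -0.12 0 -0.2 -0.25 -0.4"

```text
time: 9.73
ee_pos: [0.5141, 0.1125, 0.174]
eef_rot: [0.077, 0.997, 0.0, 0.0]
ft_force: [0.6, -1.5, 1.7]
width: 0.0515
grip_force: 30.0
```

```bash
python3 st.py
```

```text
9.7333 [0.51411 0.11246 0.17401] q7 1.166 [7.68e-02 9.97e-01 3.00e-04 3.00e-04] F [ 0.57 -1.48  1.7 ] M [-0.244 -0.224 -0.039] 0.051454707570093135 29.998270282521844 depth 9.29 yaw [-0.98820699  0.15312304]
```

Request:
apply_moves --pt "0 0 -0.03 0 0 0.3 -0.4" --pt "0 0 -0.06 0 0 0.5 -0.4" --pt "0 0 -0.06 0 0 0.5 -0.4"

```text
time: 9.98
ee_pos: [0.5136, 0.1125, 0.1732]
eef_rot: [0.047, 0.999, 0.0, -0.0]
ft_force: [-0.0, -0.2, -1.7]
width: 0.0509
grip_force: 30.0
```

```bash
python3 st.py
```

```text
9.9833 [0.51364 0.11248 0.17318] q7 1.226 [ 4.670e-02  9.989e-01  1.000e-04 -3.000e-04] F [-0.02 -0.18 -1.7 ] M [-0.233 -0.009  0.003] 0.050936294628446725 29.999710908159614 depth 10.12 yaw [-0.99563511  0.09332966]
```

Request:
apply_moves --pt "0 0 0 0 0 0.8 -0.4" --pt "0 0 0 0 0 1.6 -0.4" --pt "0 0 0 0 0 2.4 -0.4" --pt "0 0 0 0 0 3.2 -0.4" --pt "0 0 0 0 0 3.6 -0.4" --pt "0 0 0 0 0 3.6 -0.4"

```text
time: 10.48
ee_pos: [0.5136, 0.1124, 0.1695]
eef_rot: [0.045, 0.999, 0.0, -0.0]
ft_force: [0.1, 0.0, -1.9]
width: 0.0516
grip_force: 30.0
```

```bash
python3 st.py
```

```text
10.4833 [0.51361 0.11238 0.16955] q7 1.23 [ 4.50e-02  9.99e-01  1.00e-04 -3.00e-04] F [ 0.09  0.03 -1.88] M [-0.062  0.011  0.028] 0.05160212314219688 30.00076903961599 depth 13.75 yaw [-0.99594194  0.08999598]
```

Request:
apply_moves --pt "0 0 0 0 0 0.5 -0.4" --pt "0 0 0 0 0 0.9 -0.4" --pt "0 0 0 0 0 0.9 -0.4"

```text
time: 10.73
ee_pos: [0.5138, 0.1123, 0.1689]
eef_rot: [0.045, 0.999, 0.0, -0.0]
ft_force: [-0.9, -0.0, -0.8]
width: 0.0515
grip_force: 30.0
```

```bash
python3 st.py
```

```text
10.7333 [0.5138  0.11225 0.16886] q7 1.231 [ 4.49e-02  9.99e-01  1.00e-04 -1.00e-04] F [-0.9  -0.02 -0.83] M [-0.053  0.056  0.006] 0.051456673158464854 30.00046986155212 depth 14.44 yaw [-0.99596869  0.08970141]
```

Request:
apply_moves --pt "0 0 0.1 0 0 0.1 -0.4" --pt "0 0 0.2 0 0 0.4 -0.4" --pt "0 0 0.3 0 0 0.7 -0.4" --pt "0 0 0.4 0 0 1.0 -0.4" --pt "0 0 0.4 0 0 1.0 -0.4"

```text
time: 11.15
ee_pos: [0.5138, 0.1123, 0.1678]
eef_rot: [0.245, 0.97, 0.0, -0.0]
ft_force: [0.1, -0.7, -2.5]
width: 0.0514
grip_force: 30.0
```

```bash
python3 st.py
```

```text
11.15 [0.51378 0.11231 0.16784] q7 0.831 [ 2.447e-01  9.696e-01  0.000e+00 -1.000e-04] F [ 0.12 -0.66 -2.46] M [-0.072 -0.046 -0.039] 0.051394734669772284 30.002328297123313 depth 15.46 yaw [-0.88024001  0.47452871]
```

Free in the thread, so I'll keep following the pitch.

Request:
apply_moves --pt "0 0 0.1 0 0 0.3 -0.4" --pt "0 0 0.2 0 0 0.6 -0.4" --pt "0 0 0.3 0 0 0.9 -0.4" --pt "0 0 0.4 0 0 1.2 -0.4" --pt "0 0 0.5 0 0 1.55 -0.4" --pt "0 0 0.5 0 0 1.55 -0.4"

```text
time: 11.65
ee_pos: [0.5138, 0.1123, 0.1663]
eef_rot: [0.476, 0.88, 0.0, -0.0]
ft_force: [-1.0, 0.1, -2.8]
width: 0.0513
grip_force: 30.0
```

```bash
python3 st.py
```

```text
11.65 [0.51383 0.11226 0.16635] q7 0.341 [ 0.4755  0.8797  0.     -0.    ] F [-0.98  0.06 -2.81] M [-0.059  0.044  0.032] 0.051333534250661866 30.002447934821248 depth 16.95 yaw [-0.54773965  0.83664883]
```

Request:
apply_moves --pt "0 0 0.1 0 0 0.35 -0.4" --pt "0 0 0.2 0 0 0.7 -0.4" --pt "0 0 0.3 0 0 1.0 -0.4" --pt "0 0 0.4 0 0 1.3 -0.4" --pt "0 0 0.5 0 0 1.6 -0.4" --pt "0 0 0.6 0 0 1.95 -0.4" --pt "0 0 0.6 0 0 1.95 -0.4"

```text
time: 12.23
ee_pos: [0.514, 0.1122, 0.1645]
eef_rot: [0.713, 0.701, 0.0, 0.0]
ft_force: [-0.7, 0.4, -2.3]
width: 0.0513
grip_force: 30.0
```

```bash
python3 st.py
```

```text
12.2333 [0.51395 0.11225 0.1645 ] q7 -0.247 [7.135e-01 7.007e-01 1.000e-04 0.000e+00] F [-0.66  0.37 -2.26] M [-0.049  0.094 -0.007] 0.05127475876654992 30.00205172225833 depth 18.8 yaw [0.01816035 0.99983507]
```

Request:
apply_moves --pt "0 0 0.1 0 0 0.3 -0.4" --pt "0 0 0.2 0 0 0.6 -0.4" --pt "0 0 0.3 0 0 0.95 -0.4" --pt "0 0 0.3 0 0 0.95 -0.4"

```text
time: 12.57
ee_pos: [0.5139, 0.1122, 0.1636]
eef_rot: [0.81, 0.587, 0.0, 0.0]
ft_force: [-0.5, 0.4, -2.4]
width: 0.0511
grip_force: 30.0
```

```bash
python3 st.py
```

```text
12.5667 [0.51394 0.11217 0.16355] q7 -0.541 [8.098e-01 5.868e-01 1.000e-04 0.000e+00] F [-0.52  0.41 -2.4 ] M [-0.134  0.07  -0.028] 0.05112842233501868 30.001804931089282 depth 19.75 yaw [0.31139893 0.95027927]
```

Request:
apply_moves --pt "0 0 0.05 0 0 0.15 -0.4" --pt "0 0 0.1 0 0 0.3 -0.4" --pt "0 0 0.1 0 0 0.3 -0.4" --force 18

```text
time: 12.82
ee_pos: [0.5141, 0.1122, 0.1634]
eef_rot: [0.837, 0.547, 0.0, 0.0]
ft_force: [1.4, -0.7, -1.2]
width: 0.0522
grip_force: 18.0
```

```bash
python3 st.py
```

```text
12.8167 [0.51409 0.11217 0.1634 ] q7 -0.636 [8.371e-01 5.471e-01 2.000e-04 1.000e-04] F [ 1.37 -0.73 -1.24] M [-0.245 -0.234 -0.026] 0.05215148303086476 17.9994796263054 depth 19.9 yaw [0.401436   0.91588703]
```

Request:
apply_moves --pt "0 0 0.04 0 0 0.05 -0.4" --pt "0 0 0.08 0 0 0.1 -0.4" --pt "0 0 0.08 0 0 0.1 -0.4"

```text
time: 13.07
ee_pos: [0.5143, 0.1124, 0.1634]
eef_rot: [0.858, 0.513, 0.0, 0.0]
ft_force: [1.5, 0.2, -0.6]
width: 0.051
grip_force: 18.0
```

```bash
python3 st.py
```

```text
13.0667 [0.51427 0.11235 0.16341] q7 -0.715 [8.583e-01 5.132e-01 5.000e-04 2.000e-04] F [ 1.48  0.24 -0.55] M [-0.137 -0.365  0.379] 0.05100120259421294 18.000571494922042 depth 19.89 yaw [0.47321728 0.88094553]
```

Mz is 0.38 N·m and the depth has stopped at about 20 mm, so it's snug. Releasing and retreating upward.

Request:
apply_moves --pt "0 0 0 0 0 0 0.0" --pt "0 0 0 0 0 0 0.4" --pt "0 0 0 0 0 0 0.6" --pt "0 0 0 0 0 0 0.6" --pt "0 0 0 0 0 0 0.6" --pt "0 0 0 0 0 -10 0.6" --pt "0 0 0 0 0 -30 0.6" --pt "0 0 0 0 0 -60 0.6" --pt "0 0 0 0 0 -95 0.6" --pt "0 0 0 0 0 -120 0.6" --pt "0 0 0 0 0 -120 0.6" --pt "0 0 0 0 0 -120 0.6"

```text
time: 14.07
ee_pos: [0.5145, 0.1123, 0.285]
eef_rot: [0.86, 0.511, 0.002, 0.0]
ft_force: [-0.3, 0.1, -0.8]
width: 0.0696
grip_force: 0.0
```

```bash
python3 st.py
python3 - <<'E'
from h import *
c=cam('wrist'); save(c,'w4.png'); P=cloud(c); hsv=cv2.cvtColor(c['pixels'],cv2.COLOR_RGB2HSV)
m=((hsv[...,0]<6)|(hsv[...,0]>174))&(hsv[...,1]>150)&(hsv[...,2]>50)&(P[...,2]>.15)
q=P[m]; t=q[q[:,2]>.185]; print(m.sum(),np.median(t,0),cv2.minEnclosingCircle(t[:,:2].astype(np.float32)))
for n in('scene','side'):
    d=cam(n); P=cloud(d); h=cv2.cvtColor(d['pixels'],cv2.COLOR_RGB2HSV)
    m=((h[...,0]<6)|(h[...,0]>174))&(h[...,1]>150)&(h[...,2]>50)&(P[...,2]>.15)&(np.hypot(P[...,0]-.514,P[...,1]-.113)<.05); print(n,np.percentile(P[m][:,2],[5,50,95]))
E
```

```text
14.0667 [0.51455 0.11227 0.28502] q7 -0.761 [0.8598 0.5107 0.0016 0.    ] F [-0.29  0.11 -0.8 ] M [-0.161  0.057 -0.027] 0.06957225268634143 0.0 depth -101.72 yaw [0.47837517 0.87815113]
2662 [0.51580293 0.11539076 0.19036059] ((0.5259180068969727, 0.13119056820869446), 0.04819600284099579)
scene [0.17094892 0.18849105 0.19258077]
side [0.17360374 0.18790127 0.19153336]
```

View pics/w4.png

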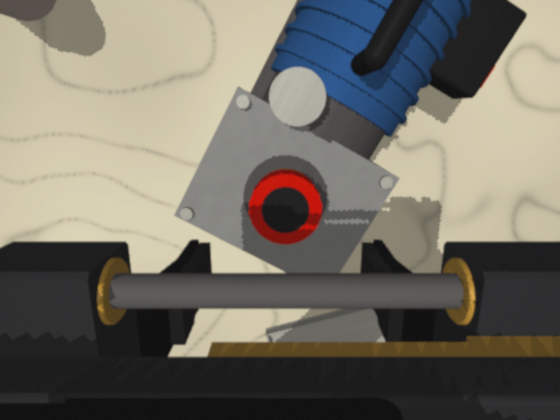

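The plug is seated straight in the mouth at wrist pixel (286,208). Its top is at z ≈ 0.190 m, which means it is home, and the gripper is clear. Handing in.

```bash
python3 -c "
from bench import r
print(r.close_job())"
```

```text
the job is handed in; nothing more can be done
None
```

The red filler plug is screwed home in the brass mouth, snug at about 0.38 N m and let go; the arm touched nothing else that I could see, and the job was handed in at about 14 s (no verdict was returned).

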